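# Clear the way and flip the tea caddy open

## Robot

A 7-joint arm with a two-finger parallel gripper is mounted at the origin on a cart in front of the work surface, level with it; the furniture and walls round the work are solid. World frame = base frame: x ahead of the robot, y to its left, z up, the work surface at z = 0. Lengths are in m, angles in rad, forces in N, time in s.
With the tool pointing down it reaches from about 0.425 to 0.925 m from the base axis. Payload 6.8 kg.
Tool frame: the origin (TCP) lies at the very end of the fingers, on their centre line; the grasp point (between the pads) lies 19 mm behind it; z points along the fingers, y is the direction in which the jaws open and shut (so a half turn about z gives the same grasp; the last joint's range is limited). The gripper opens to 85 mm and grips with 20 to 120 N. Pads are 22 mm wide; open, the fingers measure 114 mm over their backs; the gripper's body (76 mm by 85 mm) begins 54 mm behind the grasp point. The pads swing forward as they close: fully open they stand 13 mm farther back than shut.
Start: joints at [1.08, 0.477, 0.022, 1.555, -0.011, 1.109, -0.083], TCP at [0.252, -0.626, 0.231] pointing down, gripper open.
Joint ranges: [-2.96, 2.96], [-0.34, 2.1], [-1.41, 1.46], [0.24, 2.44], [-1.37, 4.51], [0.17, 1.92], [-2.96, 2.96]. Speed limits (rad/s): [2.39, 2.39, 3.14, 3.14, 3.14, 3.14, 3.14].

## Interface

Orientations are given as a unit quaternion [w, x, y, z].
In Python, from station import bot gives the robot as it stands.
- The arm moves only by the tool move_arm, never from a script. Its argument "commands" is text: rows parted by semicolons, each of 7 numbers parted by spaces: the opening, from 0 (shut) to 1 (fully open), then the shift along the tool's x, y, z in cm, then the turn, a rotation vector about the tool's x, y, z in degrees. In form: gripper tx ty tz rx ry rz; .... A call has 1 to 12 rows; each row shifts and turns the commanded pose from where the row before left it, along the tool's axes as they then stand; what a row does not reach is not made up. A row lasts 1/12 s, in which the tool goes at most 41.7 mm and 7.16 degrees, less where a joint would pass 70% of its speed; a pose out of reach is approached as far as the arm can. A call with a gripper value outside its range is refused whole. The fingers move at their own pace and stop on an object; "force" is the grip in N (left out, the last holds). Time passes only in rows, so rows that do not move let the fingers close. It gives the time, the measured TCP pose, the force and the opening at its end, in the units of the state.
- bot.get_obs(): the state, without advancing time (a new reading comes with each control period).
- bot.read_camera(name): name is "scene" or "top" or "wrist"; returns a dict with "img" (400x640x3 uint8, red, green, blue), "K" (3x3 intrinsics, pixels), "distortion" ([k1, k2, p1, p2, k3] as OpenCV has them; the pictures are not rectified), "rvec" (rotation vector, rad) and "tvec" (3), from world to camera coordinates, as OpenCV has them; the wrist camera has in their place "hand_eye" (4x4, takes a point from camera to tool coordinates, whose origin is the TCP and whose axes are the flange's). Camera axes: x right, y down, z forward; pixel columns grow to the right and rows downward; lengths in m; the calibration is good to about 2 mm. A picture is of the moment at which its call begins: read the wrist's pose just before it. There is no depth.
- bot.hand_in(): hands the job in, once; it reports no verdict.
The state is a dict: "t": time; "q": joint angles; "joint_vel": joint speeds; "joint_torque": joint torques, N m; "eef_pos": TCP position; "tool_rot": TCP orientation; "contact_force": force on the tool from outside, world axes, zero at the start; "torque": the same for the moment, N m; "gripper_width": opening from 0.0 (shut) to 1.0 (fully open).
Only numpy, scipy, OpenCV 4.12 (cv2) and the standard library are available. Lean on these libraries where they do the work, as an engineer would, in place of code of your own. Each camera call takes 0.05 s, during which the arm holds its last target. There are 200 camera calls.

## Task

A food tin stands close behind the hinged side of the wooden tea caddy, just where its lid has to swing back. Leaving the lid shut, push the tin along the worktop until it is well out of the lid's way (past either end of the hinged side, or further away from it), keeping it upright and never picking it up; then use the fingertips to flip the lid up by its front tab and over, until it lies fully back on its hinge stop and stays open by its own weight. The lid must not hit the tin, and the mug, tea carton and shakers stay where they are.

Things in the scene. Friction and masses are not known exactly. Their poses are not given: they have to be found in the camera images.
- caddy: low open-topped wooden tea caddy, 110 mm deep (its x) by 130 mm wide (its y), walls 50 mm high; too heavy to shift. Origin: centre of its underside, on the worktop. Its +x points to the hinged back (turned away from the robot and to its left), -x to the front with the tab; z up
- lid_hinge (a point): middle of the lid's hinge axis, at the top of the caddy's back wall: 55 mm along the caddy's +x from its centre, 50 mm above the worktop. The axis runs along the caddy's y
- caddy_lid (a joint): angle of the lid, rad: 0 shut, 2.5 fully back on its stop. The lid (0.2 kg, 110 x 130 mm, about 11 mm thick, flush with the walls, wood) turns freely and falls shut when let go below about 1.4 and falls open above that. If the tin still stands close behind the caddy the lid lands on it and cannot reach its stop
- lid_tab (a point): middle of the outer edge of the lid's steel lifting tab: a plate 50 mm wide, 4 mm thick, that starts at the lid's front edge (110 mm from the hinge axis, 3 mm above the wall tops) and slopes forward and up at 58 degrees from level for 31 mm; lid shut, this edge is 72 mm in front of the caddy's centre, 79 mm above the worktop. A fingertip fits under the tab from the front
- tin_center (a point): centre (36 mm above its foot) of the upright food tin, 57 mm in diameter, 72 mm high, about 0.3 kg, standing loose behind the caddy with a gap of 12 to 24 mm. It is clear of the lid when its centre lies more than 98 mm to either side of the caddy's centre along the caddy's y, or more than 140 mm behind it along the caddy's x
- mug: pale mug, 82 mm in diameter, 106 mm high with a handle (111 mm over it), left or right of the caddy, well away from it; bystander. Origin: centre of its underside
- tea_box: upright cardboard tea carton, 32 x 80 x 54 mm high, on the other side, well away; bystander. Origin: centre of its underside
- salt: salt shaker, 44 mm in diameter, 90 mm high, at the back, in front of the kettle; bystander. Origin: centre of its underside
- pepper: pepper shaker, 44 mm in diameter, 90 mm high, at the back, in front of the kettle; bystander. Origin: centre of its underside
Not all that is in view belongs to the job. What is shaped like the part that bears tin_center but blue, orange or red is not meant.

How it is judged:
By the outcome, as a careful person would: the job done as asked, in the order asked, and still so for the second after the job is handed in, with the robot touching nothing.
It also fails if it takes over 54 s, if anything falls off the work surface, if the arm or the gripper's body presses on something with over 40 N, if the wrist force passes 120 N, or if a joint passes its speed limit or range.

## Working session

There is one attempt and no reset: what is moved stays moved. The work goes in short steps, Python scripts to look and compute and a tool call to move; the robot and the scene stay as the last step left them, time stands still between calls to the robot, and variables do not carry over. Pictures are saved under pics/ and viewed, about 8 in all and at most 12, crops included, and the job is handed in when it is done.

Besides the shell and the picture viewer there is one more tool, called after ">>>" by a JSON object that holds its "method" and its "body", one argument or row to a line. move_arm: Moves the arm, as the interface text tells. Its arguments: {"type":"object","properties":{"commands":{"type":"string"},"force":{"type":"number"}},"required":["commands"]}

```bash
mkdir -p pics; ls; cat > h.py <<'E'
import numpy as np, cv2
from station import bot
def rd(n):
    c=bot.read_camera(n); return c
def save(c,f): cv2.imwrite(f,c["img"][:,:,::-1])
E
python3 - <<'E'
from h import *
for n in ("scene","top"):
    c=rd(n); save(c,f"pics/{n}0.png"); R=cv2.Rodrigues(np.array(c["rvec"]))[0]; print(n,(-R.T@np.array(c["tvec"])).round(3), np.array(c["K"]).round(0).tolist(),c["distortion"])
    np.save(f"{n}0.npy",c,allow_pickle=True)
print(bot.get_obs())
E
```

```text
pics
scene [0.08  0.684 0.582] [[406.0, 0.0, 323.0], [0.0, 406.0, 197.0], [0.0, 0.0, 1.0]] [-0.10498327  0.          0.          0.          0.        ]
top [ 0.016 -0.159  1.21 ] [[509.0, 0.0, 320.0], [0.0, 509.0, 201.0], [0.0, 0.0, 1.0]] [-0.06737665  0.          0.          0.          0.        ]
{'t': 0.1, 'q': array([ 1.07990629,  0.47770205,  0.02235354,  1.55633016, -0.01150796,
        1.1092905 , -0.08312483]), 'joint_vel': array([ 3.18883273e-04, -3.01022328e-03, -8.85501546e-04, -4.17435520e-03,
        7.97178937e-05,  1.67991448e-03,  1.63118780e-03]), 'joint_torque': array([ 5.98111612e-03, -5.97755420e+01,  1.61441009e+00, -2.81953651e+01,
        1.28729426e-02,  5.04643918e-03,  3.61042873e-05]), 'eef_pos': array([ 0.25191225, -0.62567137,  0.23044293]), 'tool_rot': array([-7.73516083e-04,  9.81741195e-01,  1.90219832e-01, -2.07641263e-04]), 'contact_force': array([-0.42717789,  1.24579023, -0.60738747]), 'torque': array([-0.0225674 , -0.03359611,  0.06484408]), 'gripper_width': 1.001081179053349}
```

View pics/scene0.png

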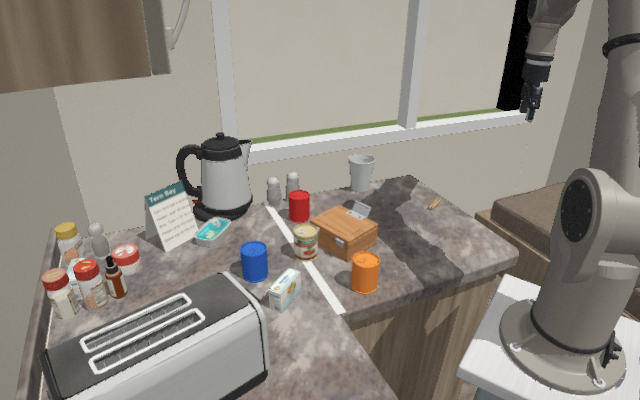

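View pics/top0.png

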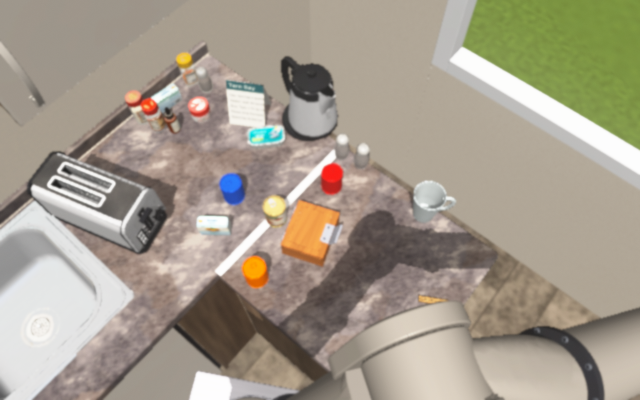

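The pictures show, as (top; scene) pixels:
- Plain food tin with a paper label: (275,210; 306,242).
- Lookalikes not meant: blue (232,188; 254,262), red (332,179; 299,206) and orange (256,271; 365,272).
- Caddy (312,232; 344,233), with its tab at (329,234; 358,211).

I choose the labelled tin and check it in close crops.

```bash
cat >> h.py <<'E'
def cam(c):
    return np.array(c["K"]),np.array(c["distortion"]),cv2.Rodrigues(np.array(c["rvec"],float))[0],np.array(c["tvec"],float).ravel()
def ray(c,p):
    K,D,R,t=cam(c); u=cv2.undistortPoints(np.array([[p]],float),K,D).ravel()
    d=R.T@np.array([u[0],u[1],1]); return -R.T@t,d/np.linalg.norm(d)
def onz(c,p,z):
    o,d=ray(c,p); return o+d*(z-o[2])/d[2]
def tri(c1,p1,c2,p2):
    o1,d1=ray(c1,p1);o2,d2=ray(c2,p2)
    s=np.linalg.lstsq(np.stack([d1,-d2],1),o2-o1,rcond=None)[0]
    a=o1+s[0]*d1;b=o2+s[1]*d2; return (a+b)/2,np.linalg.norm(a-b)
def load(n): return np.load(n,allow_pickle=True).item()
E
python3 - <<'E'
from h import *
s=load("scene0.npy")["img"];t=load("top0.npy")["img"]
a=cv2.resize(t[155:295,205:365],None,fx=2.5*1,fy=2.5,interpolation=cv2.INTER_CUBIC)
b=cv2.resize(s[180:300,270:390],None,fx=3.3,fy=3.3,interpolation=cv2.INTER_CUBIC)
print(a.shape,b.shape)
h=max(a.shape[0],b.shape[0]);o=np.zeros((h,a.shape[1]+b.shape[1],3),np.uint8);o[:a.shape[0],:a.shape[1]]=a;o[:b.shape[0],a.shape[1]:]=b
cv2.imwrite("pics/crop.png",o[:,:,::-1])
E
```

```text
(350, 400, 3) (396, 396, 3)
```

View pics/crop.png

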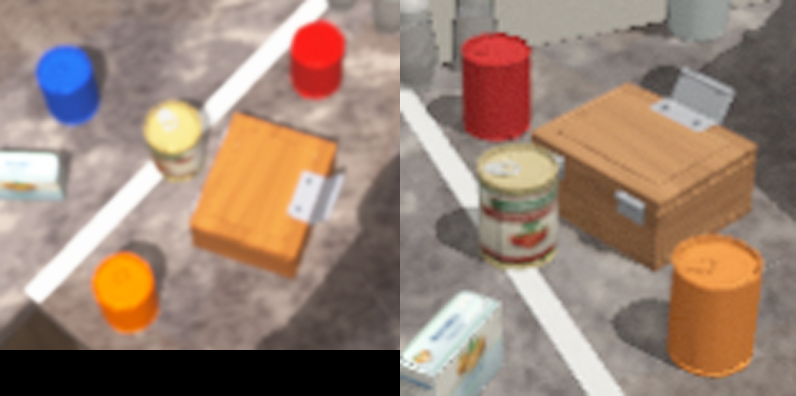

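```bash
python3 - <<'E'
from h import *
s=load("scene0.npy");t=load("top0.npy")
T=lambda x,y:((x+.5)/2.5-.5+205,(y+.5)/2.5-.5+155)
S=lambda x,y:((x+.5-400)/3.3-.5+270,(y+.5)/3.3-.5+180)
pairs={'A back':(T(240,113),S(533,132)),'B front':(T(337,143),S(629,85)),'C front2':(T(297,253),S(755,147)),'D back2':(T(195,222),S(657,207)),
'tin':(T(174,128),S(518,165)),'tabL':(T(344,174),S(678,68)),'tabR':(T(328,222),S(735,98))}
for k,(a,b) in pairs.items():
    p,e=tri(t,a,s,b); print(k,p.round(4),round(e,4),'top@z.055',onz(t,a,.055).round(3),'sc',onz(s,b,.055).round(3))
print('tin top z.072',onz(t,T(174,128),.072).round(4),onz(s,S(518,165),.072).round(4))
print('tab .079',onz(t,T(336,198),.079).round(4))
for n,a,b in (('red',T(318,42),S(497,52)),('blue',T(67,70),None),('orange',T(124,279),S(715,260))):
    print(n,onz(t,a,.072).round(3))
print('teabox',onz(t,T(30,160),.054).round(3))
for n,p,z in(('mug',(429,190),.106),('salt',(342,141),.09),('pep',(362,149),.09),('kettle',(310,120),0)):print(n,onz(t,p,z).round(3))
E
```

```text
A back [ 5.972e-01 -5.000e-04  5.490e-02] 0.0003 top@z.055 [ 0.597 -0.     0.055] sc [ 0.597 -0.     0.055]
B front [ 0.5797 -0.1037  0.0552] 0.0012 top@z.055 [ 0.58  -0.104  0.055] sc [ 0.579 -0.104  0.055]
C front2 [ 0.4553 -0.0842  0.0544] 0.0032 top@z.055 [ 0.457 -0.084  0.055] sc [ 0.453 -0.083  0.055]
D back2 [0.4731 0.0208 0.0504] 0.0005 top@z.055 [0.472 0.02  0.055] sc [0.469 0.027 0.055]
tin [0.5632 0.0601 0.0693] 0.0021 top@z.055 [0.569 0.063 0.055] sc [0.578 0.042 0.055]
tabL [ 0.5399 -0.1161  0.077 ] 0.0045 top@z.055 [ 0.548 -0.116  0.055] sc [ 0.563 -0.152  0.055]
tabR [ 0.4865 -0.1091  0.0731] 0.0002 top@z.055 [ 0.494 -0.108  0.055] sc [ 0.501 -0.137  0.055]
tin top z.072 [0.5608 0.0593 0.072 ] [0.562  0.0631 0.072 ]
tab .079 [ 0.51  -0.113  0.079]
red [ 0.684 -0.067  0.072]
blue [0.607 0.182 0.072]
orange [0.396 0.072 0.072]
teabox [0.509 0.198 0.054]
mug [ 0.653 -0.315  0.106]
salt [ 0.77  -0.079  0.09 ]
pep [ 0.754 -0.135  0.09 ]
kettle [0.888 0.03  0.   ]
```

The crops confirm the labelled tin behind the hinged edge, and the triangulated heights (lid 0.055, tin 0.07, tab 0.077) agree with the text.
- **Caddy:** centre about (0.526, -0.042), its +x along (0.16, 0.987).
- **Tin:** at caddy (0.107, -0.019), gap about 24 mm.
- **Plan:** push the tin along caddy -y (world +x) with the fingers slightly open as a cradle, ending near caddy (0.13, -0.12). That spot is clear of the red tin.

>>> {"method": "move_arm", "body": {
  "commands": "0.35 0 0 0 0 0 5.73;0.35 0 0 0 0 0 5.73;0.35 0 0 0 0 0 5.73;0.35 1.5 -3.3 0 0 0 0;0.35 1.5 -3.3 0 0 0 0;0.35 1.5 -3.3 0 0 0 0;0.35 1.5 -3.3 0 0 0 0;0.35 1.5 -3.3 0 0 0 0;0.35 1.5 -3.3 0 0 0 0;0.35 1.5 -3.3 0 0 0 0;0.35 1.5 -3.3 0 0 0 0;0.35 1.5 -3.3 0 0 0 0"
}}

```text
t: 1.1
eef_pos: [0.3621, -0.3172, 0.2311]
tool_rot: [-0.0, 0.999, 0.041, -0.0]
contact_force: [0.6, 0.0, -0.5]
gripper_width: 0.352
```

>>> {"method": "move_arm", "body": {
  "commands": "0.35 1.5 -3.3 0 0 0 0;0.35 1.5 -3.3 0 0 0 0;0.35 1.5 -3.3 0 0 0 0;0.35 1.5 -3.3 0 0 0 0;0.35 1.5 -3.3 0 0 0 0;0.35 1.5 -3.3 0 0 0 0;0.35 1.5 -3.3 0 0 0 0;0.35 1.5 -3.3 0 0 0 0;0.35 1.5 -3.3 0 0 0 0;0.35 0 0 0 0 0 0;0.35 0 0 0 0 0 0"
}}

```text
t: 2.02
eef_pos: [0.4723, -0.0098, 0.2311]
tool_rot: [-0.0, 0.999, 0.044, -0.0]
contact_force: [0.3, -0.6, -0.5]
gripper_width: 0.349
```

```bash
cat >> h.py <<'E'
from scipy.spatial.transform import Rotation as Rn
def rot(o): q=o["tool_rot"]; return Rn.from_quat([q[1],q[2],q[3],q[0]])
C=np.array([.526,-.042,0]); ax=np.array([.16,.987,0]); ax/=np.linalg.norm(ax); ay=np.array([-ax[1],ax[0],0])
def cad(p): d=np.asarray(p)-C; return np.array([d@ax,d@ay,d[2]])
def uncad(p): return C+p[0]*ax+p[1]*ay+np.array([0,0,p[2]])
def state():
    o=bot.get_obs();R=rot(o);print('t',round(o["t"],2),'p',o["eef_pos"].round(4),'cad',cad(o["eef_pos"]).round(4),'q',o["q"].round(2),'F',o["contact_force"].round(1),'g',round(o["gripper_width"],2));print('tool x,y,z',R.as_matrix().T.round(3).tolist());return o,R
def to(p,o,R): d=R.inv().apply(np.asarray(p)-o["eef_pos"])*100; print('shift cm',d.round(2)); return d
E
python3 - <<'E'
from h import *
o,R=state(); to([.504,.056,.23],o,R); to([.504,.056,.02],o,R)
c=rd("wrist"); save(c,"pics/w1.png")
E
```

```text
t 2.02 p [ 0.4723 -0.0098  0.2311] cad [0.0232 0.0582 0.2311] q [ 0.2   0.16 -0.34  2.    0.06  0.98 -1.66] F [ 0.3 -0.6 -0.5] g 0.35
tool x,y,z [[0.996, 0.087, -0.0], [0.087, -0.996, -0.001], [-0.0, 0.001, -1.0]]
shift cm [ 3.73 -6.27  0.11]
shift cm [ 3.74 -6.26 21.11]
```

View pics/w1.png

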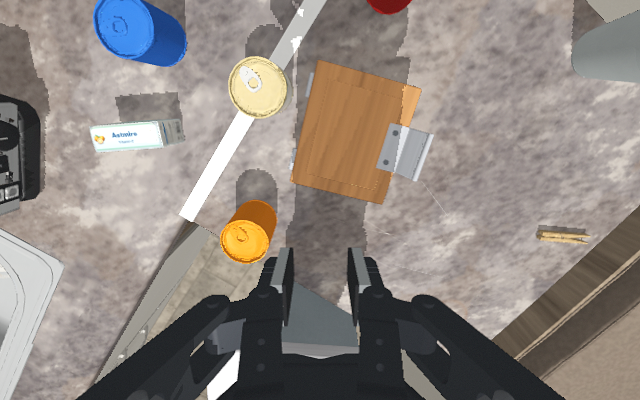

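The wrist view shows the tin top at (257,87) and the lid corners at (318,60), (421,88), (384,204) and (290,182). The tab's outer edge runs from (433,136) to (417,181). I refine the poses from these.

```bash
cat >> h.py <<'E'
def wonz(c,o,p,z):
    H=np.array(c["hand_eye"]);u=cv2.undistortPoints(np.array([[p]],float),np.array(c["K"]),np.array(c["distortion"])).ravel()
    R=rot(o);d=R.apply(H[:3,:3]@np.array([u[0],u[1],1]));s=R.apply(H[:3,3])+o["eef_pos"]
    return s+d*(z-s[2])/d[2]
E
python3 - <<'E'
from h import *
o=bot.get_obs();c=rd("wrist")
for k,p,z in (('A',(318,60),.055),('B',(421,88),.055),('C',(384,204),.055),('D',(290,182),.055),('tin',(257,87),.072),('tab1',(433,136),.079),('tab2',(417,181),.079),('orange',(244,241),.072)):
    w=wonz(c,o,p,z);print(k,w.round(4),cad(w).round(4))
E
```

```text
A [ 0.5951 -0.0008  0.055 ] [ 0.0517 -0.0616  0.055 ]
B [ 0.5781 -0.1088  0.055 ] [-0.0576 -0.0621  0.055 ]
C [ 0.4489 -0.0903  0.055 ] [-0.0601  0.0684  0.055 ]
D [0.4663 0.0207 0.055 ] [0.0523 0.069  0.055 ]
tin [0.5643 0.0562 0.072 ] [ 0.1031 -0.0221  0.072 ]
tab1 [ 0.533  -0.1219  0.079 ] [-0.0778 -0.0197  0.079 ]
tab2 [ 0.4855 -0.1148  0.079 ] [-0.0783  0.0283  0.079 ]
orange [0.3957 0.0691 0.072 ] [0.0888 0.1464 0.072 ]
```

```bash
sed -i 's/^C=np.array.*; ax=/C=np.array([.5225,-.0445,0]); ax=/' h.py; sed -i 's/\.526,-\.042,0/.5225,-.0445,0/' h.py; grep -n "^C=" h.py
```

```text
20:C=np.array([.5225,-.0445,0]); ax=np.array([.16,.987,0]); ax/=np.linalg.norm(ax); ay=np.array([-ax[1],ax[0],0])
```

>>> {"method": "move_arm", "body": {
  "commands": "0.35 1.25 -2.1 0 0 0 0;0.35 1.25 -2.1 0 0 0 0;0.35 1.25 -2.1 0 0 0 0;0.35 0 0 3.5 0 0 0;0.35 0 0 3.5 0 0 0;0.35 0 0 3.5 0 0 0;0.35 0 0 3.5 0 0 0;0.35 0 0 2.5 0 0 0;0.35 0 0 2.5 0 0 0;0.35 0 0 2.1 0 0 0;0.35 0 0 0 0 0 0;0.35 0 0 0 0 0 0"
}}

```text
t: 3.12
eef_pos: [0.505, 0.0535, 0.02]
tool_rot: [-0.0, 0.999, 0.041, 0.001]
contact_force: [1.4, 3.8, -2.4]
gripper_width: 0.348
```

```bash
python3 - <<'E'
from h import *
o,R=state(); print('tin',cad([.563,.058,0]).round(3))
end=uncad([.135,-.125,.02]); print('tin end',end.round(3)); u=end-np.array([.563,.058,.02]);u/=np.linalg.norm(u);print(u)
to(end-u*.036,o,R)
E
```

```text
t 3.12 p [0.505  0.0535 0.02  ] cad [0.094  0.0329 0.02  ] q [ 0.01  0.54 -0.29  2.09  0.28  0.55 -1.97] F [ 1.4  3.8 -2.4] g 0.35
tool x,y,z [[0.997, 0.081, 0.001], [0.081, -0.997, -0.001], [0.001, 0.001, -1.0]]
tin [ 0.108 -0.024  0.   ]
tin end [0.667 0.069 0.02 ]
[0.99474177 0.10241492 0.        ]
shift cm [ 1.272e+01 -1.200e-01  1.000e-02]
```

>>> {"method": "move_arm", "body": {
  "commands": "0.35 0.6 0 0 0 0 0;0.35 0.6 0 0 0 0 0;0.35 0.5 0 0 0 0 0;0.35 0.5 0 0 0 0 0;0.35 0.5 0 0 0 0 0;0.35 0.5 0 0 0 0 0;0.35 0.5 0 0 0 0 0;0.35 0.5 0 0 0 0 0;0.35 0.5 0 0 0 0 0;0.35 0.5 0 0 0 0 0;0.35 0.5 0 0 0 0 0;0.35 0.5 0 0 0 0 0"
}}

```text
t: 4.12
eef_pos: [0.5666, 0.0591, 0.0202]
tool_rot: [0.0, 0.999, 0.041, 0.0]
contact_force: [-3.0, -0.5, 1.0]
gripper_width: 0.35
```

```bash
python3 - <<'E'
from h import *
o,R=state(); to(uncad([.135,-.125,.02])-.036*np.array([.995,.1,0]),o,R); c=rd("wrist");s=rd("scene")
a=c["img"];b=cv2.resize(s["img"][160:300,230:390],(480,420))
cv2.imwrite("pics/w2.png",np.hstack([cv2.resize(a[:, :],(320,200)).repeat(1,0) if 0 else cv2.copyMakeBorder(cv2.resize(a,(320,200)),0,220,0,0,cv2.BORDER_CONSTANT),b])[:,:,::-1])
E
```

```text
t 4.12 p [0.5666 0.0591 0.0202] cad [ 0.1093 -0.027   0.0202] q [ 0.01  0.6  -0.29  1.94  0.28  0.63 -1.94] F [-3.  -0.5  1. ] g 0.35
tool x,y,z [[0.997, 0.083, 0.0], [0.083, -0.997, 0.0], [0.0, -0.0, -1.0]]
shift cm [ 6.53 -0.07  0.02]
```

View pics/w2.png

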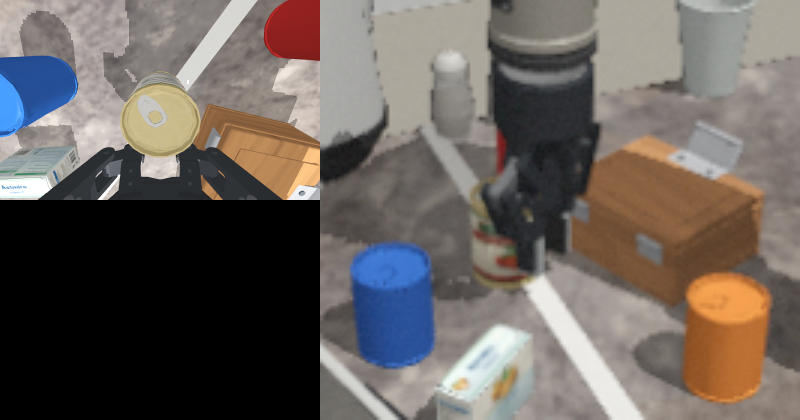

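The tin stands upright, cradled between the fingers in the wrist half at about (160,118), and it is sliding as planned. I continue the push.

>>> {"method": "move_arm", "body": {
  "commands": "0.35 0.6 0 0 0 0 0;0.35 0.6 0 0 0 0 0;0.35 0.6 0 0 0 0 0;0.35 0.6 0 0 0 0 0;0.35 0.6 0 0 0 0 0;0.35 0.6 0 0 0 0 0;0.35 0.6 0 0 0 0 0;0.35 0.6 0 0 0 0 0;0.35 0.6 0 0 0 0 0;0.35 0.6 0 0 0 0 0;0.35 0.5 0 0 0 0 0;0.35 0.2 0 0 0 0 0"
}}

```text
t: 5.22
eef_pos: [0.6339, 0.0648, 0.0204]
tool_rot: [-0.0, 0.999, 0.041, 0.0]
contact_force: [-1.4, 0.7, -0.5]
gripper_width: 0.351
```

>>> {"method": "move_arm", "body": {
  "commands": "0.35 -0.5 0 0 0 0 0;0.35 -1 0 0 0 0 0;0.35 -1.5 0 0 0 0 0;0.35 -1.5 0 0 0 0 0;0.35 -1.5 0 -1 0 0 0;0.35 0 0 -3 0 0 0;0.35 0 0 -4 0 0 0;0 0 0 -4 0 0 0;0 0 0 -4 0 0 0;0 0 0 -4 0 0 0;0 0 0 0 0 0 0"
}}

```text
t: 6.13
eef_pos: [0.5776, 0.0609, 0.2293]
tool_rot: [-0.001, 0.999, 0.041, 0.008]
contact_force: [0.0, -0.0, 0.3]
gripper_width: -0.002
```

```bash
python3 - <<'E'
from h import *
o,R=state(); c=rd("wrist");save(c,"pics/w3.png")
hsv=cv2.cvtColor(c["img"],cv2.COLOR_RGB2HSV)
m=cv2.inRange(hsv,(20,60,120),(32,170,255));n,l,st,ce=cv2.connectedComponentsWithStats(m)
for i in range(1,n):
    if st[i,4]>300: w=wonz(c,o,ce[i],.072);print(st[i],ce[i].round(1),w.round(3),cad(w).round(3))
E
```

```text
t 6.13 p [0.5776 0.0609 0.2293] cad [ 0.1129 -0.0375  0.2293] q [ 0.08  0.34 -0.37  1.78  0.14  1.03 -1.83] F [ 0.  -0.   0.3] g -0.0
tool x,y,z [[0.996, 0.082, 0.015], [0.082, -0.997, -0.001], [0.015, 0.002, -1.0]]
[ 292   66   59   61 2374] [322.2  97.3] [0.668 0.065 0.072] [ 0.131 -0.126  0.072]
```

View pics/w3.png

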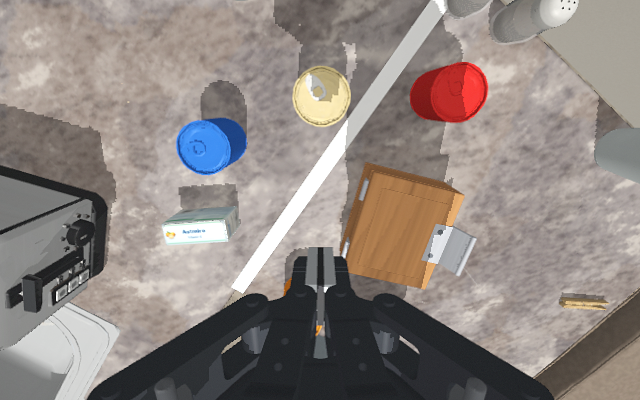

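The tin is at caddy (0.131, -0.126), upright, well past the end of the hinged side. Its top is a clean circle at (322,97). Next I position in front of the tab and tilt.

```bash
python3 - <<'E'
from h import *
o,R=state(); R2=R*Rn.from_rotvec([0,0,np.radians(13.9)]); print(R2.as_matrix().T.round(3)); to(uncad([-.17,0,.23]),o,R2)
E
```

```text
t 6.18 p [0.576  0.0604 0.2256] cad [ 0.1121 -0.036   0.2256] q [ 0.08  0.35 -0.37  1.78  0.14  1.03 -1.83] F [-0.7 -0.3 -1.3] g 0.0
tool x,y,z [[0.997, 0.082, 0.011], [0.082, -0.997, -0.0], [0.011, 0.001, -1.0]]
[[ 0.987 -0.159  0.01 ]
 [-0.159 -0.987 -0.003]
 [ 0.011  0.001 -1.   ]]
shift cm [-3.61 28.21 -0.56]
```

>>> {"method": "move_arm", "body": {
  "commands": "0 0 0 0 0 0 7;0 0 0 0 0 0 6.9;0 -0.4 3.1 0 0 0 0;0 -0.4 3.1 0 0 0 0;0 -0.4 3.1 0 0 0 0;0 -0.4 3.1 0 0 0 0;0 -0.4 3.1 0 0 0 0;0 -0.4 3.1 0 0 0 0;0 -0.4 3.1 0 0 0 0;0 -0.4 3.1 0 0 0 0;0 -0.4 3.1 0 0 0 0;0 0 0 0 0 0 0"
}}

```text
t: 7.18
eef_pos: [0.4896, -0.2172, 0.2191]
tool_rot: [0.002, 0.996, -0.085, -0.001]
contact_force: [-0.4, -0.2, 1.1]
gripper_width: 0.001
```

>>> {"method": "move_arm", "body": {
  "commands": "0 0 0 0 5 0 0;0 0 0 0 5 0 0;0 0 0 0 5 0 0;0 0 0 0 5 0 0;0 0 0 0 5 0 0;0 0 0 0 5 0 0;0 0 0 0 5 0 0;0 0 0 0 5 0 0;0 0 0 0 5 0 0;0 0 0 0 5 0 0;0 0 0 0 0 0 0;0 0 0 0 0 0 0"
}}

```text
t: 8.18
eef_pos: [0.4922, -0.2104, 0.2184]
tool_rot: [-0.421, 0.903, -0.074, 0.033]
contact_force: [0.5, 0.8, 0.4]
gripper_width: -0.004
```

```bash
python3 - <<'E'
from h import *
o,R=state(); print(R.apply([0,0,1])@ax, R.apply([1,0,0])@ay)
E
```

```text
t 8.18 p [ 0.4922 -0.2104  0.2184] cad [-0.1686  0.0033  0.2184] q [ 0.92  0.58 -0.31  1.72 -0.6   1.36 -0.83] F [0.5 0.8 0.4] g -0.0
tool x,y,z [[0.987, -0.161, -0.003], [-0.106, -0.634, -0.766], [0.121, 0.756, -0.643]]
0.7656634251380993 -0.999993572631094
```

```bash
python3 - <<'E'
from h import *
o,R=state(); a=uncad([-.15,0,.044]);to(a,o,R); o2=dict(o);o2["eef_pos"]=a;to(uncad([-.104,0,.044]),o2,R)
E
```

```text
t 8.18 p [ 0.4922 -0.2104  0.2184] cad [-0.1686  0.0033  0.2184] q [ 0.92  0.58 -0.31  1.72 -0.6   1.36 -0.83] F [0.5 0.8 0.4] g -0.0
tool x,y,z [[0.987, -0.161, -0.003], [-0.106, -0.634, -0.766], [0.121, 0.756, -0.643]]
shift cm [ 0.39 12.16 12.64]
shift cm [-0.   -2.96  3.52]
```

>>> {"method": "move_arm", "body": {
  "commands": "0 0.05 1.6 1.65 0 0 0;0 0.05 1.6 1.65 0 0 0;0 0.05 1.6 1.65 0 0 0;0 0.05 1.6 1.65 0 0 0;0 0.05 1.6 1.65 0 0 0;0 0.05 1.6 1.65 0 0 0;0 0.05 1.3 1.4 0 0 0;0 0.05 1.3 1.4 0 0 0;0 0 -1 1.2 0 0 0;0 0 -1 1.2 0 0 0;0 0 -1 1.1 0 0 0;0 0 0 0 0 0 0"
}}

```text
t: 9.18
eef_pos: [0.5083, -0.1406, 0.0484]
tool_rot: [-0.422, 0.903, -0.069, 0.033]
contact_force: [0.9, 0.6, -0.0]
gripper_width: 0.001
```

```bash
python3 - <<'E'
from h import *
o,R=state(); c=rd("wrist");s=rd("scene")
a=c["img"];b=cv2.resize(s["img"][140:280,280:440],(400,350))
cv2.imwrite("pics/w4.png",np.hstack([cv2.copyMakeBorder(cv2.resize(a,(400,250)),0,100,0,0,cv2.BORDER_CONSTANT),b])[:,:,::-1])
E
```

```text
t 9.18 p [ 0.5083 -0.1406  0.0484] cad [-0.0971 -0.0014  0.0484] q [ 0.85  0.8  -0.35  1.84 -0.65  1.02 -0.69] F [ 0.9  0.6 -0. ] g 0.0
tool x,y,z [[0.988, -0.152, 0.002], [-0.096, -0.634, -0.768], [0.118, 0.758, -0.641]]
```

View pics/w4.png

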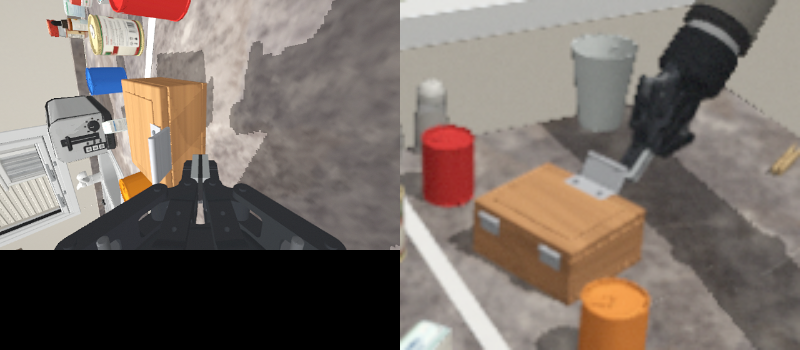

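>>> {"method": "move_arm", "body": {
  "commands": "0 0 -0.2 0.6 0 0 0;0 0 -0.3 0.4 0 0 0;0 0 -0.3 0.4 0 0 0;0 0 -0.3 0.4 0 0 0;0 0 0 0 0 0 0"
}}

```text
t: 9.7
eef_pos: [0.5107, -0.1245, 0.0427]
tool_rot: [-0.422, 0.903, -0.072, 0.033]
contact_force: [0.3, 0.8, 0.2]
gripper_width: 0.001
```

```bash
cat > arc.py <<'E'
from h import *
# tool shifts (tool y,z cm) for caddy (dx,dz) of tip along an arc about the hinge
o,R=state(); p=cad(o["eef_pos"]); off=np.array([.009,.011])
P=np.array([p[0],p[2]])+off-np.array([.055,.05]); r=np.hypot(*P); a0=np.arctan2(P[1],P[0]); print('P rel hinge',P.round(4),'r',r.round(4),np.degrees(a0).round(1))
prev=P
for th in range(8,121,8):
    a=a0-np.radians(th); Q=r*np.array([np.cos(a),np.sin(a)]); d=Q-prev; prev=Q
    w=d[0]*ax+np.array([0,0,d[1]]); print(th,(R.inv().apply(w)*100).round(2),Q.round(3))
E
python3 arc.py
```

```text
t 9.7 p [ 0.5107 -0.1245  0.0427] cad [-0.0808 -0.0011  0.0427] q [ 0.83  0.81 -0.36  1.87 -0.66  0.99 -0.69] F [0.3 0.8 0.2] g 0.0
tool x,y,z [[0.987, -0.158, -0.0], [-0.102, -0.634, -0.767], [0.121, 0.757, -0.642]]
P rel hinge [-0.1268  0.0037] r 0.1269 178.3
8 [-0.   -1.46 -1.  ] [-0.125  0.021]
16 [ 0.   -1.59 -0.78] [-0.121  0.039]
24 [ 0.   -1.68 -0.55] [-0.114  0.055]
32 [ 0.   -1.74 -0.31] [-0.106  0.07 ]
40 [ 0.   -1.77 -0.07] [-0.095  0.084]
48 [ 0.   -1.76  0.18] [-0.082  0.097]
56 [ 0.   -1.72  0.42] [-0.068  0.107]
64 [ 0.   -1.64  0.66] [-0.052  0.116]
72 [ 0.   -1.54  0.88] [-0.036  0.122]
80 [ 0.   -1.4   1.08] [-0.018  0.126]
88 [ 0.   -1.24  1.27] [-0.001  0.127]
96 [ 0.   -1.05  1.43] [0.017 0.126]
104 [ 0.   -0.84  1.56] [0.034 0.122]
112 [ 0.   -0.61  1.66] [0.051 0.116]
120 [ 0.   -0.38  1.73] [0.067 0.108]
```

>>> {"method": "move_arm", "body": {
  "commands": "0 0 -0.2 0.25 0 0 0;0 0 -0.2 0.25 0 0 0;0 0 -0.7 -0.45 0 0 0;0 0 -0.7 -0.45 0 0 0;0 0 -0.75 -0.37 0 0 0;0 0 -0.75 -0.37 0 0 0;0 0 -0.8 -0.25 0 0 0;0 0 -0.8 -0.25 0 0 0;0 0 0 0 0 0 0"
}}

```text
t: 10.45
eef_pos: [0.5141, -0.1076, 0.0924]
tool_rot: [-0.421, 0.904, -0.072, 0.035]
contact_force: [-3.1, -5.1, 1.5]
gripper_width: -0.002
```

```bash
python3 - <<'E'
from h import *
o,R=state(); s=rd("scene");t=rd("top")
b=cv2.resize(s["img"][140:280,280:440],(400,350));a=cv2.resize(t["img"][160:300,250:410],(400,350))
cv2.imwrite("pics/w5.png",np.hstack([a,b])[:,:,::-1])
E
python3 arc.py
```

```text
t 10.45 p [ 0.5141 -0.1076  0.0924] cad [-0.0636 -0.0018  0.0924] q [ 0.82  0.72 -0.38  1.89 -0.68  1.02 -0.74] F [-3.1 -5.1  1.5] g -0.0
tool x,y,z [[0.987, -0.159, 0.002], [-0.101, -0.636, -0.765], [0.123, 0.755, -0.644]]
t 10.55 p [ 0.5139 -0.1082  0.0912] cad [-0.0643 -0.0017  0.0912] q [ 0.82  0.72 -0.37  1.89 -0.68  1.02 -0.74] F [-2.7 -5.4  0.8] g 0.0
tool x,y,z [[0.987, -0.16, 0.001], [-0.102, -0.636, -0.765], [0.123, 0.755, -0.644]]
P rel hinge [-0.1103  0.0522] r 0.122 154.7
8 [ 0.   -1.67 -0.32] [-0.102  0.067]
16 [ 0.   -1.7  -0.08] [-0.092  0.081]
24 [ 0.   -1.69  0.16] [-0.079  0.093]
32 [ 0.   -1.66  0.39] [-0.066  0.103]
40 [ 0.   -1.59  0.62] [-0.051  0.111]
48 [ 0.   -1.49  0.83] [-0.035  0.117]
56 [ 0.   -1.36  1.03] [-0.018  0.121]
64 [ 0.   -1.2   1.21] [-0.001  0.122]
72 [-0.   -1.02  1.36] [0.016 0.121]
80 [-0.   -0.82  1.49] [0.032 0.118]
88 [-0.   -0.6   1.59] [0.048 0.112]
96 [-0.   -0.38  1.66] [0.063 0.104]
104 [-0.   -0.14  1.7 ] [0.077 0.094]
112 [-0.   0.1  1.7] [0.09  0.083]
120 [-0.    0.33  1.67] [0.1   0.069]
```

View pics/w5.png

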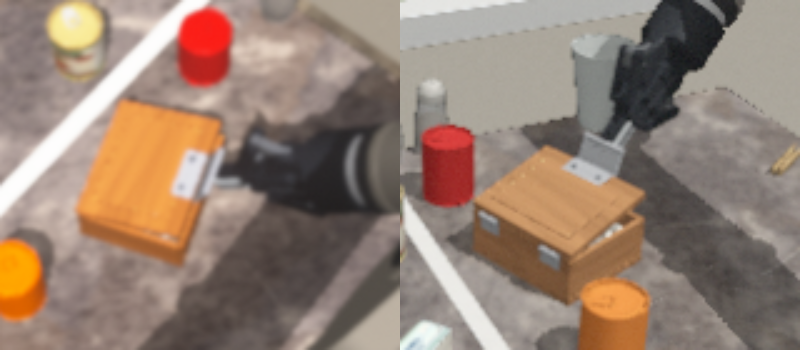

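The lid is up about 18°, lifted by the tab; the scene half shows the gap at the front. I continue along the arc.

>>> {"method": "move_arm", "body": {
  "commands": "0 0 -0.84 -0.16 0 0 0;0 0 -0.84 -0.16 0 0 0;0 0 -0.85 -0.04 0 0 0;0 0 -0.85 -0.04 0 0 0;0 0 -0.85 0.08 0 0 0;0 0 -0.85 0.08 0 0 0;0 0 -0.83 0.2 0 0 0;0 0 -0.83 0.2 0 0 0;0 0 -0.8 0.31 0 0 0;0 0 -0.8 0.31 0 0 0;0 0 0 0 0 0 0"
}}

```text
t: 11.47
eef_pos: [0.5256, -0.0487, 0.1535]
tool_rot: [-0.422, 0.903, -0.072, 0.036]
contact_force: [-3.6, -10.8, 21.0]
gripper_width: -0.003
```

```bash
python3 - <<'E'
from h import *
s=rd("scene");t=rd("top")
b=cv2.resize(s["img"][120:260,280:440],(400,350));a=cv2.resize(t["img"][160:300,250:410],(400,350))
cv2.imwrite("pics/w6.png",np.hstack([a,b])[:,:,::-1])
E
python3 arc.py
```

```text
t 11.57 p [ 0.5254 -0.0496  0.153 ] cad [-0.0046 -0.0037  0.153 ] q [ 0.77  0.6  -0.42  1.93 -0.74  1.03 -0.83] F [ -4.5 -11.2  20.4] g -0.0
tool x,y,z [[0.987, -0.161, 0.005], [-0.1, -0.634, -0.767], [0.127, 0.756, -0.642]]
P rel hinge [-0.0506  0.114 ] r 0.1247 113.9
8 [ 0.   -1.5   0.87] [-0.034  0.12 ]
16 [-0.   -1.37  1.07] [-0.017  0.124]
24 [-0.   -1.21  1.25] [0.    0.125]
32 [-0.   -1.02  1.41] [0.018 0.124]
40 [-0.   -0.81  1.54] [0.035 0.12 ]
48 [-0.   -0.59  1.64] [0.051 0.114]
56 [-0.01 -0.36  1.7 ] [0.066 0.106]
64 [-0.01 -0.12  1.74] [0.08  0.095]
72 [-0.01  0.13  1.74] [0.093 0.083]
80 [-0.01  0.37  1.7 ] [0.103 0.07 ]
88 [-0.01  0.6   1.63] [0.112 0.055]
96 [-0.01  0.82  1.53] [0.119 0.038]
104 [-0.01  1.03  1.41] [0.123 0.022]
112 [-0.01  1.21  1.25] [0.125 0.004]
120 [-0.01  1.37  1.07] [ 0.124 -0.013]
```

View pics/w6.png

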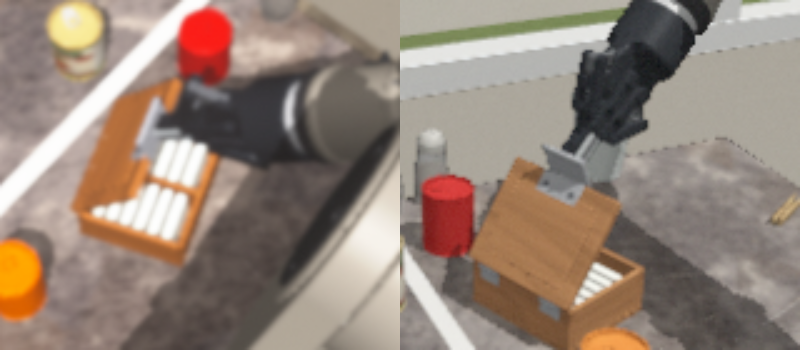

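The lid is at about 58°. The force, about 24 N, is radial: my arc is a few mm too tight. I ease the tip outward, then go on.

>>> {"method": "move_arm", "body": {
  "commands": "0 0 -0.17 -0.4 0 0 0;0 0 -0.8 0.35 0 0 0;0 0 -0.8 0.4 0 0 0;0 0 -0.75 0.45 0 0 0;0 0 -0.75 0.5 0 0 0;0 0 0 0 0 0 0"
}}

```text
t: 12.07
eef_pos: [0.5286, -0.0147, 0.1679]
tool_rot: [-0.422, 0.903, -0.071, 0.034]
contact_force: [0.7, -0.0, 0.4]
gripper_width: -0.001
```

```bash
python3 arc.py|head -9
```

```text
t 12.07 p [ 0.5286 -0.0147  0.1679] cad [ 0.0304 -0.0013  0.1679] q [ 0.73  0.56 -0.45  1.96 -0.77  1.   -0.87] F [ 0.7 -0.   0.4] g -0.0
tool x,y,z [[0.988, -0.156, 0.002], [-0.099, -0.634, -0.767], [0.121, 0.758, -0.641]]
P rel hinge [-0.0156  0.1289] r 0.1299 96.9
8 [ 0.01 -1.23  1.33] [0.002 0.13 ]
16 [ 0.01 -1.03  1.49] [0.021 0.128]
24 [ 0.01 -0.82  1.62] [0.038 0.124]
32 [ 0.01 -0.58  1.72] [0.055 0.118]
40 [ 0.   -0.34  1.78] [0.071 0.109]
48 [ 0.   -0.09  1.81] [0.085 0.098]
```

>>> {"method": "move_arm", "body": {
  "commands": "0 0 0 0.8 0 0 0;0 0 -0.2 0.8 0 0 0;0 0 -0.3 0.7 0 0 0;0 0 -0.3 0.7 0 0 0;0 0 -0.3 0.7 0 0 0;0 0 -0.3 0.7 0 0 0;0 0 0 0 0 0 0;0 0 0 0 0 0 0;0 0 0 0 0 0 0;0 0 0 0 0 0 0"
}}

```text
t: 12.9
eef_pos: [0.5386, 0.0395, 0.1648]
tool_rot: [-0.435, 0.897, -0.063, 0.034]
contact_force: [-3.4, 14.2, 69.7]
gripper_width: 0.001
```

```bash
python3 - <<'E'
from h import *
o,R=state();s=rd("scene");t=rd("top")
b=cv2.resize(s["img"][120:260,260:420],(400,350));a=cv2.resize(t["img"][160:300,250:410],(400,350))
cv2.imwrite("pics/w7.png",np.hstack([a,b])[:,:,::-1])
E
```

```text
t 12.9 p [0.5386 0.0395 0.1648] cad [ 0.0855 -0.0025  0.1648] q [ 0.68  0.58 -0.5   1.98 -0.83  0.94 -0.86] F [-3.4 14.2 69.7] g 0.0
tool x,y,z [[0.99, -0.143, 0.006], [-0.084, -0.613, -0.786], [0.116, 0.777, -0.618]]
```

View pics/w7.png

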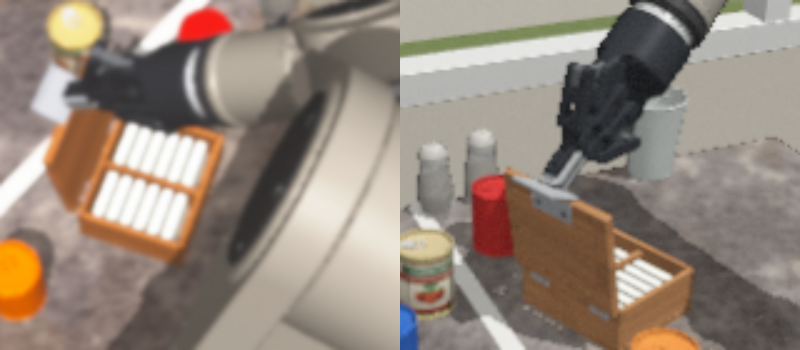

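The lid leans past vertical, at about 105°, and the tip is pressing down on the tab at 70 N. I unload straight up.

>>> {"method": "move_arm", "body": {
  "commands": "0 0 -0.4 -0.31 0 0 0;0 0 -0.4 -0.31 0 0 0;0 0 -0.4 -0.31 0 0 0;0 0 -0.4 -0.31 0 0 0;0 0 -0.4 -0.31 0 0 0;0 0 0 0 0 0 0;0 0 0 0 0 0 0;0 0 0 0 0 0 0"
}}

```text
t: 13.67
eef_pos: [0.5346, 0.0252, 0.1732]
tool_rot: [-0.421, 0.903, -0.073, 0.033]
contact_force: [-0.4, 0.2, 0.1]
gripper_width: 0.001
```

```bash
python3 - <<'E'
from h import *
o,R=state();s=rd("scene");t=rd("top")
b=cv2.resize(s["img"][120:260,260:420],(400,350));a=cv2.resize(t["img"][160:300,250:410],(400,350))
cv2.imwrite("pics/w8.png",np.hstack([a,b])[:,:,::-1])
E
```

```text
t 13.67 p [0.5346 0.0252 0.1732] cad [ 0.0707 -0.0008  0.1732] q [ 0.69  0.54 -0.48  1.98 -0.8   0.95 -0.9 ] F [-0.4  0.2  0.1] g 0.0
tool x,y,z [[0.987, -0.159, -0.001], [-0.104, -0.635, -0.766], [0.121, 0.756, -0.643]]
```

View pics/w8.png

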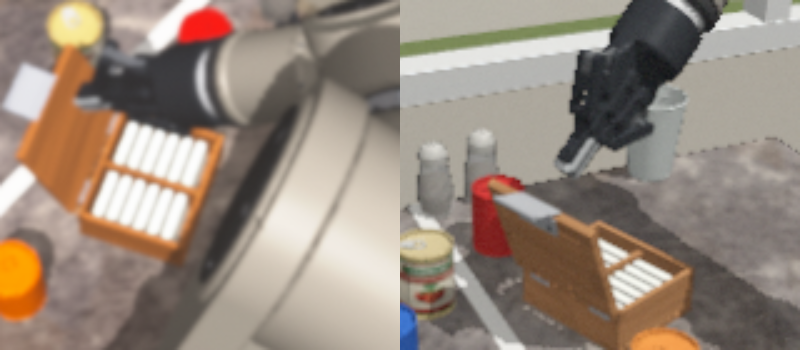

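The lid has fallen back onto its stop, clear of the gripper. I retract and verify.

>>> {"method": "move_arm", "body": {
  "commands": "0 0 -1 -1.5 0 0 0;0 0 -1 -2.5 0 0 0;0 0 -1 -2.5 0 0 0;0 0 -1 -2.5 0 0 0;0 0 -1 -2.5 0 0 0;0 0 -1 -2.5 0 0 0;0 0 0 -2.5 0 0 0;0 0 0 -2.5 0 0 0;0 0 0 0 0 0 0;0 0 0 0 0 0 0;0 0 0 0 0 0 0"
}}

```text
t: 14.68
eef_pos: [0.5177, -0.0796, 0.3412]
tool_rot: [-0.422, 0.903, -0.072, 0.033]
contact_force: [0.5, -0.9, -0.7]
gripper_width: -0.001
```

```bash
python3 - <<'E'
from h import *
o,R=state();s=rd("scene");t=rd("top")
for y in(-.025,.025):
  w=uncad([.174,y,.103])
  for n,c in(('scene',s),('top',t)):
    print(n,'expected tab edge px',cv2.projectPoints(w[None],np.array(c["rvec"]),np.array(c["tvec"]),np.array(c["K"]),np.array(c["distortion"]))[0].ravel().round(0))
b=cv2.resize(s["img"][140:300,240:400],(400,400));a=cv2.resize(t["img"][130:290,220:380],(400,400))
cv2.imwrite("pics/w9.png",np.hstack([a,b])[:,:,::-1])
E
```

```text
t 14.68 p [ 0.5177 -0.0796  0.3412] cad [-0.0354 -0.0009  0.3412] q [ 0.82  0.36 -0.41  1.77 -0.71  1.37 -1.05] F [ 0.5 -0.9 -0.7] g -0.0
tool x,y,z [[0.987, -0.159, -0.001], [-0.103, -0.634, -0.767], [0.121, 0.757, -0.642]]
scene expected tab edge px [284. 228.]
top expected tab edge px [249. 191.]
scene expected tab edge px [299. 237.]
top expected tab edge px [241. 208.]
```

View pics/w9.png

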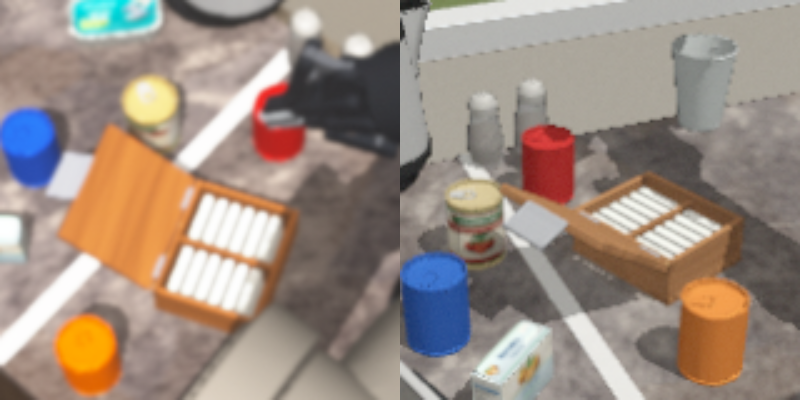

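The tab edge sits at top (247,191)–(239,208) and scene (282,230)–(296,240). That is within about 3 px of the positions predicted for 2.5 rad. The tin is upright beside the lid, and the bystanders look unmoved.

```bash
python3 -c "
from h import *
print(bot.hand_in())"
```

```text
the job is handed in; nothing more can be done
None
```

The job is done and handed in at about 15 s of the 54 s allowed. I pushed the tin about 0.1 m past the end of the hinged side with the lid shut. I then lifted the lid by its tab with the closed, tilted fingertips, and it fell back onto its stop.

**Last checks:**
- **Tin:** it stands upright with its centre at about (0.131, -0.126) m in the caddy's frame, where 98 mm to the side was needed. It was measured before the lid was opened. The last picture shows it upright and clear of the lid.
- **Lid:** the tab edge lies within about 3 px of where it should be at 2.5 rad in both camera views, and the lid stays open.
- **Robot:** it is withdrawn to 0.34 m height, and the contact force reads about 1 N (sensor noise).
- **Bystanders:** the mug, carton and shakers look untouched in the last picture, though I did not re-measure them.

**One blemish:** my arc was a few mm too tight, so the fingertips pressed the lid edge radially with about 24 N. Near the top they briefly rested on the tab, and the wrist force reached about 70 N, under the 120 N limit. I unloaded upward and the lid then fell open.

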